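# Hold a spring clip open around a sample board

### The arm

A 6-joint arm with a two-finger parallel gripper is mounted at the origin on a cart in front of the work surface, level with it; the furniture and walls round the work are solid. World frame = base frame: x ahead of the robot, y to its left, z up, the work surface at z = 0. Lengths are in m, angles in rad, forces in N, time in s.
With the tool pointing down it reaches from about 0.375 to 0.9 m from the base axis. Payload 3.1 kg.
Tool frame: the origin (TCP) lies at the very end of the fingers, on their centre line; the grasp point (between the pads) lies 19 mm behind it; z points along the fingers, y is the line along which they close (so a half turn about z gives the same grasp; the last joint's range is limited). The gripper opens to 85 mm and grips with 20 to 120 N. Pads are 22 mm wide; open, the fingers measure 114 mm over their backs; the gripper's body (76 mm by 85 mm) begins 54 mm behind the grasp point. The pads swing forward as they close: fully open they stand 13 mm farther back than shut.
Start: joints at [-1.433, 0.527, 1.433, -0, 1.181, -0.178], TCP at [0.194, -0.594, 0.231] pointing down, gripper open.
Joint ranges: [-3.08, 3.08], [-0.75, 2.2], [0.22, 2.44], [-1.43, 4.57], [0, 2.65], [-2.85, 2.85]. Speed limits (rad/s): [2.79, 2.79, 3.14, 3.14, 3.14, 3.14].

### API

Orientations are given as a 3x3 rotation matrix whose columns are the frame's x, y, z axes.
In Python, from workcell import read_state, optics, bot gives the robot as it stands.
- The arm moves only by the shell command python3 -m pendant 'ROWS' [FORCE]. ROWS is JSON, one flat list of numbers, 7 for each row, row after row: the shift along the tool's x, y, z in mm, then the turn, a rotation vector about the tool's x, y, z in degrees, then the closure, from 0 (fully open) to 1 (shut). A call has 1 to 20 rows; each row shifts and turns the commanded pose from where the row before left it, along the tool's axes as they then stand; what a row does not reach is not made up. A row lasts 1/10 s, in which the tool goes at most 50 mm and 8.59 degrees, less where a joint would pass 70% of its speed; a pose out of reach is approached as far as the arm can. A call with a gripper value outside its range is refused whole. The fingers move at their own pace and stop on an object; FORCE is the grip in N (left out, the last holds). Time passes only in rows, so rows that do not move let the fingers close. It gives the time, the measured TCP pose, the force, the opening and the grip force at its end, in the units of the state.
- read_state(): the state, without advancing time (a new reading comes with each control period).
- optics.read_camera(name): name is "side" or "top"; returns a dict with "frame" (384x512x3 uint8, red, green, blue), "mtx" (3x3 intrinsics, pixels), "rvec" (rotation vector, rad) and "tvec" (3), from world to camera coordinates, as OpenCV has them. Camera axes: x right, y down, z forward; pixel columns grow to the right and rows downward; lengths in m; the calibration is good to about 2 mm. A picture is of the moment at which its call begins. There is no depth.
- bot.finish_job(): hands the job in; it is judged then, once.
The state is a dict: "clock": time; "joint_positions": joint angles; "qd": joint speeds; "joint_efforts": joint torques, N m; "position": TCP position; "eef_rot": TCP orientation; "contact_force": force on the tool from outside, world axes, zero at the start; "wrist_torque": the same for the moment, N m; "grip_width": finger opening in m; "gripper_force": force on a finger pad.
Only numpy, scipy, OpenCV 4.12 (cv2) and the standard library are available. Lean on these libraries where they do the work, as an engineer would, in place of code of your own. Each camera call takes 0.05 s, during which the arm holds its last target. There are 200 camera calls.

### The job

Take the larger of the two spring clips off its peg on the wooden rack by its two handles, squeeze it wide open and bring it down over the middle of the top edge of the upright sample board, so that one open jaw is on each side of the board, touching neither face, with the jaw pads wholly below the edge but not as far down as the bead card. Finish holding it there, still squeezed open and not let go, so that I can slip an order ticket under the jaw. Do not knock the board, leave the smaller clip on its peg and do not disturb the other things on the table.

Things in the scene. Friction and masses are not known exactly. Their poses are not given: they have to be found in the camera images.
- large_clip: the larger spring clip, bent steel, 80 g, 102 mm tall, 26 mm wide along its pin; hangs jaws down, handles up, on one of the rack's pegs, which passes through the opening under its pivot (23 mm wide, 40 mm high). Origin on the pivot pin; x along the pin (along the peg while it hangs), y from lever to lever, z up. Handle ends 48 mm above the origin, jaw tips 54 mm below
- large_clip_grip (a point): midway between the larger clip's two handles, 40 mm above its pivot, at the height to grip; black grips on the handles from 23 to 48 mm above the pivot; 44 mm wide outside over the handle ends at rest, about 26 mm squeezed wide open, when the grip faces are upright and parallel
- large_clip_a (a joint): turn of one lever of the larger clip, rad: 0 shut, 0.19 wide open at its stop, jaw tips then 20 mm apart (the other lever mirrors it). Holding the handle ends with under 5 N leaves the jaws shut; about 11 N squeezes it to the stop; squeezing lowers the pivot and jaws 2 to 3 mm between the fingers
- large_clip_a_tip (a point): tip of the jaw on the larger clip's +y side; a rubber pad 12 mm long runs from the tip upwards
- large_clip_b_tip (a point): tip of the jaw on the larger clip's -y side
- small_clip: the smaller spring clip of the same make (73 mm tall, 19 mm wide) on the other peg; origin on its pivot pin; to be left hanging
- rack: fixed wooden peg rack, base 115 x 220 x 16 mm, with an upright board, 137 mm high, whose front face lies 31 mm in +x from the origin. Origin under the centre of the base. Two pegs stick out level in -x, 110 mm apart, each 11 mm thick and about 67 mm long, with a 16 mm round head 8 mm long at the free end; their axes 105 mm above the table
- peg_0 (a point): free end of the peg on the rack's -y side, on its axis
- peg_1 (a point): free end of the peg on the rack's +y side, on its axis
- board: fixed upright sample board of 3 mm brown card, 120 mm wide (along y), in a wooden foot 60 x 130 x 22 mm; top edge 130 mm above the table. On its -x face, from 37 mm below the top edge downwards, a bead card 100 mm wide, 60 mm tall, 4 mm thick; above that the margin is bare. Origin under the centre of the foot; x is the board's normal
- board_edge (a point): middle of the board's top edge (axes as the board's: x normal to its faces, y along the edge, z up)
- scissors: scissors lying on the table, a bystander
- glue_tube: tube of glue lying on the table, a bystander
- tape: roll of masking tape lying on the table, a bystander, 98 mm across, 25 mm high
- spool_navy: reel of thread standing on the table, a bystander, 29 mm across, 52 mm high
- spool_green: reel of thread standing behind the rack, a bystander, 29 mm across, 52 mm high
- spool_pink: reel of thread standing behind the rack, a bystander, 29 mm across, 52 mm high
- jar_far_3: lidded jar standing on the right, a bystander, 66 mm across, 98 mm high
Not all that is in view belongs to the job. What is shaped like the large_clip but orange is not meant.

How it is judged:
On the way:
1. the larger clip is lifted off its peg, held by the fingers and clear of the rack (distance between large_clip and peg_0 above 0.06 m and distance between large_clip and peg_1 above 0.06 m and contact force between large_clip and rack below 0.05 N and contact force between the fingers and large_clip above 1 N and height (world z) of large_clip above 0.08 m), for 0.2 s.
At the end, for the whole second after the job is handed in: The larger clip is held still in the fingers (over 2 N), levers turned over 0.14 of 0.19 rad, one jaw tip each side of the board, both tips 12 to 37 mm below its top edge, the clip within 20 mm of the middle of the edge, pressing the board with less than 0.2 N (value of joint large_clip_a above 0.14 rad and ((x of large_clip_a_tip in the frame of board_edge above 0.0025 m and x of large_clip_b_tip in the frame of board_edge below -0.0025 m) or (x of large_clip_a_tip in the frame of board_edge below -0.0025 m and x of large_clip_b_tip in the frame of board_edge above 0.0025 m)) and z of large_clip_a_tip in the frame of board_edge between -0.037 and -0.012 m and z of large_clip_b_tip in the frame of board_edge between -0.037 and -0.012 m and y of large_clip in the frame of board_edge between -0.02 and 0.02 m and contact force between large_clip and board below 0.2 N and contact force between the fingers and large_clip above 2 N and linear speed of large_clip below 0.02 m/s); the arm keeps its last pose, push and grip.
It fails at once if the board is knocked (more than 8 N) (contact force between any of large_clip, the arm, the fingers and board above 8 N).
It fails at once if the smaller clip is moved more than 30 mm (distance of small_clip from where it was at the start of the episode above 0.03 m).
It fails at once if a bystander is pushed more than 30 mm (distance of any of scissors, glue_tube, tape, spool_navy, spool_green, spool_pink, jar_far_3 from where it was at the start of the episode above 0.03 m).
It also fails if it takes over 42 s, if anything falls off the work surface, if the arm or the gripper's body presses on something with over 40 N, if the wrist force passes 120 N, or if a joint passes its speed limit or range.

## Working session

There is one attempt and no reset: what is moved stays moved. The work goes in short steps, Python scripts to look and compute and a shell command to move; the robot and the scene stay as the last step left them, time stands still between calls to the robot, and variables do not carry over. Pictures are saved under pics/ and viewed, at most 10 in all, crops included, and the job is handed in when it is done.

```bash
ls; mkdir -p pics
cat > h.py <<'E'
import numpy as np, cv2, json
from workcell import read_state, optics, bot
def shot(n,fn=None):
    d=optics.read_camera(n)
    if fn: cv2.imwrite('pics/'+fn,cv2.resize(d['frame'][:,:,::-1],None,fx=1.5,fy=1.5,interpolation=cv2.INTER_CUBIC))
    return d
def P(d):
    R=cv2.Rodrigues(np.array(d['rvec'],float))[0]
    return np.array(d['mtx'])@np.c_[R,np.array(d['tvec'],float).reshape(3)]
def tri(ps,uvs):
    A=[]
    for p,(u,v) in zip(ps,uvs): A+=[u*p[2]-p[0],v*p[2]-p[1]]
    X=np.linalg.svd(np.array(A))[2][-1]; return X[:3]/X[3]
def proj(p,X):
    q=p@np.append(X,1); return q[:2]/q[2]
def onz(p,uv,z):
    H=np.c_[p[:,0],p[:,1],p[:,2]*z+p[:,3]]; q=np.linalg.solve(H,[*uv,1]); return q[:2]/q[2]
E
python3 - <<'E'
from h import *
for n in('side','top'):
    d=shot(n,n+'0.png'); np.save(n+'P.npy',P(d)); np.save(n+'0.npy',d['frame'])
    R=cv2.Rodrigues(np.array(d['rvec'],float))[0]; print(n,-R.T@np.array(d['tvec']).reshape(3),R[2])
print(read_state())
E
```

```text
pics
side [0.57270672 0.97686599 0.78006491] [-0.02166231 -0.75587503 -0.65435746]
top [0.43430158 0.22046082 1.55723616] [ 0.07677047 -0.00411591 -0.9970403 ]
{'clock': 0.1, 'joint_positions': array([-1.43346435e+00,  5.28363367e-01,  1.43380447e+00,  1.83112880e-05,
        1.18138760e+00, -1.78491346e-01]), 'qd': array([ 5.51236375e-04, -9.31457825e-04, -4.84714439e-03,  8.12776464e-05,
        9.26701713e-04,  1.13185477e-03]), 'joint_efforts': array([-3.42913700e-04, -4.43302917e+01, -1.78586322e+01, -2.06362483e-04,
        3.92551854e-03,  8.60217071e-07]), 'position': array([ 0.19407149, -0.59341726,  0.23042787]), 'eef_rot': array([[ 9.50543188e-01,  3.10592313e-01, -2.51925812e-04],
       [ 3.10592200e-01, -9.50541265e-01,  1.94662451e-03],
       [ 3.65140728e-04, -1.92859686e-03, -9.99998074e-01]]), 'contact_force': array([0.31065224, 0.82786095, 0.50208263]), 'wrist_torque': array([-0.00796531, -0.0048732 ,  0.00545549]), 'gripper_force': 0.0, 'grip_width': 0.08556918641608373}
```

View pics/side0.png

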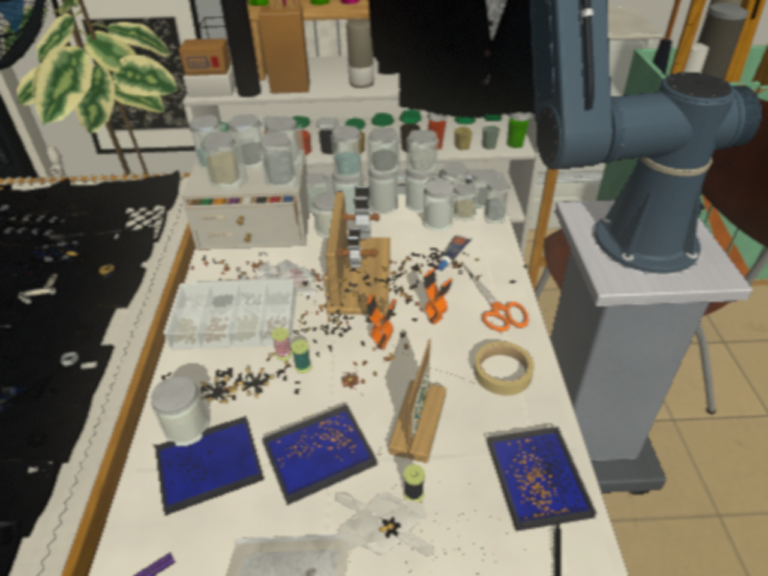

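View pics/top0.png

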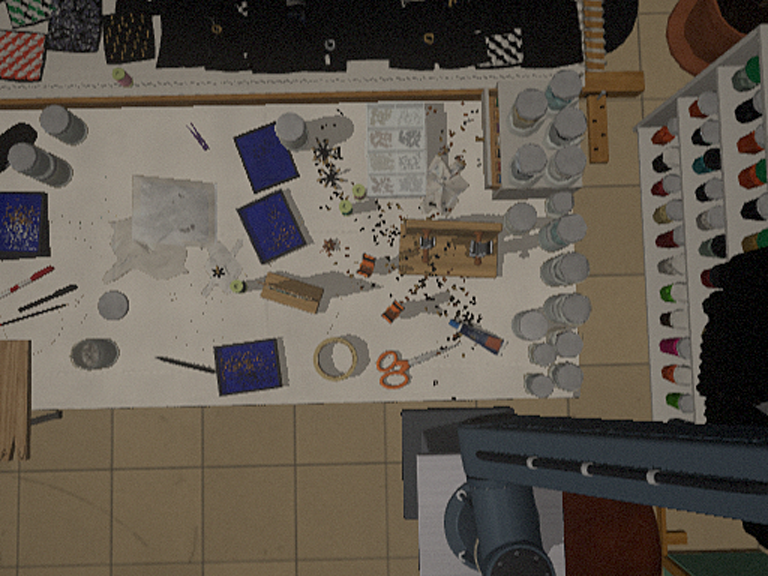

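The side view shows the rack at about (360,265), with two grey clips at (355,240) and (362,205). The board is at (420,400). The two orange clips at (380,325) and (437,297) are decoys. I'll enlarge both views of the rack and the board.

Run:
```python
from h import *
s=np.load('side0.npy')[:,:,::-1];t=np.load('top0.npy')[:,:,::-1]
def c(im,u0,v0,w,h,f): return cv2.resize(im[v0:v0+h,u0:u0+w],None,fx=f,fy=f,interpolation=cv2.INTER_CUBIC)
# side rack 205..285 x 115..215 ; f=5 ; top rack 260..340 x140..190
a=c(s,210,115,66,100,6); b=c(t,262,140,80,50,5); e=c(t,165,170,60,45,5)
M=np.zeros((600,800,3),np.uint8); M[:600,:396]=a; M[:250,400:800]=b; M[260:485,400:700]=e
cv2.imwrite('pics/m1.png',M)
```

```text
(no output)
```

View pics/m1.png

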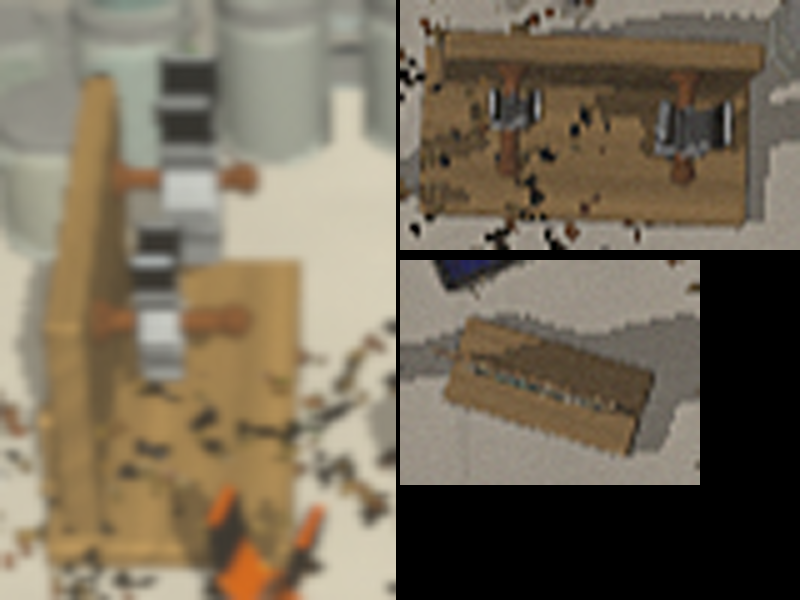

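The larger clip is the grey one at top px (320,165), on the -y peg. It is visibly bigger than the grey one at (285,161). The orange pair are decoys by colour. Next I'll get numbers for it and check them with an overlay.

```bash
cat > meas.py <<'E'
from h import *
from scipy.optimize import least_squares
S=np.load('sideP.npy');T=np.load('topP.npy')
def sa(x,y): return ((x+.5)/6-.5+210,(y+.5)/6-.5+115)
def tb(x,y): return ((x-400+.5)/5-.5+262,(y+.5)/5-.5+140)
def te(x,y): return ((x-400+.5)/5-.5+165,(y-260+.5)/5-.5+170)
E
python3 - <<'E'
from meas import *
print('peg0',tri([S,T],[sa(252,178),tb(683,178)]))
print('peg1',tri([S,T],[sa(245,320),tb(508,168)]))
print('handle +y top mid',tri([S,T],[sa(188,108),tb(659,128)]))
print('handle -y top mid',tri([S,T],[sa(188,62),tb(731,125)]))
print('upright top front L',onz(T,tb(447,62),.153), onz(T,tb(762,72),.153),'z.137',onz(T,tb(447,62),.137), onz(T,tb(762,72),.137))
print('base front',onz(T,tb(422,208),.016),onz(T,tb(745,222),.016))
f=np.array([onz(T,te(*p),.022) for p in [(466,318),(652,374),(630,455),(445,393)]]);print(f,f.mean(0))
d=f[0]+f[3]-f[1]-f[2];print('yaw',np.degrees(np.arctan2(-d[0],d[1])))
for z in(.13,): print('edge',onz(T,te(473,370),z),onz(T,te(615,408),z))
for k in (f.mean(0),): print(proj(S,[*k,.13])*1.5,proj(T,[*k,.13]))
# overlay side of the board
s=np.load('side0.npy')[:,:,::-1]; t=np.load('top0.npy')[:,:,::-1]
def c(im,u0,v0,w,h,f): return cv2.resize(im[v0:v0+h,u0:u0+w],None,fx=f,fy=f,interpolation=cv2.INTER_CUBIC)
a=c(s,250,220,60,100,6); b=c(t,168,172,53,45,8)
th=np.arctan2(-d[0],d[1]);X=np.array([np.cos(th),np.sin(th),0]);Y=np.array([-np.sin(th),np.cos(th),0]);C=np.array([*f.mean(0),0])
def dot(im,p,X_,o,f): 
    q=(proj(p,X_)-o+.5)*f-.5; cv2.circle(im,tuple(int(v) for v in q),2,(0,0,255),-1)
for y in(-.06,0,.06):
  for x in(-.0015,.0015):
    W=C+x*X+y*Y+[0,0,.13]; dot(a,S,W,np.array([250,220]),6); dot(b,T,W,np.array([168,172]),8)
for y in(-.065,.065):
  for x in(-.03,.03):
    W=C+x*X+y*Y+[0,0,.022]; dot(a,S,W,np.array([250,220]),6); dot(b,T,W,np.array([168,172]),8)
M=np.zeros((600,800,3),np.uint8);M[:600,:360]=a;M[:360,370:794]=b;cv2.imwrite('pics/m2.png',M)
E
```

```text
peg0 [0.56224103 0.02509131 0.10394452]
peg1 [0.56988206 0.13567957 0.10495796]
handle +y top mid [0.58944473 0.04614059 0.15949604]
handle -y top mid [0.59005417 0.0017482  0.15619807]
upright top front L [0.63078479 0.17417835] [ 0.62028837 -0.01872019] z.137 [0.63302353 0.17365101] [ 0.62240752 -0.02144544]
base front [0.55184627 0.18883985] [ 0.53757917 -0.02710447]
[[0.55801072 0.48286105]
 [0.51784672 0.35951532]
 [0.46436802 0.37494193]
 [0.508309   0.49727959]] [0.51213361 0.42864947]
yaw -18.89765149019775
edge [0.51694662 0.46037438] [0.49145591 0.37291111]
[422.23434264 367.11689479] [189.47786202 192.92269722]
```

View pics/m2.png

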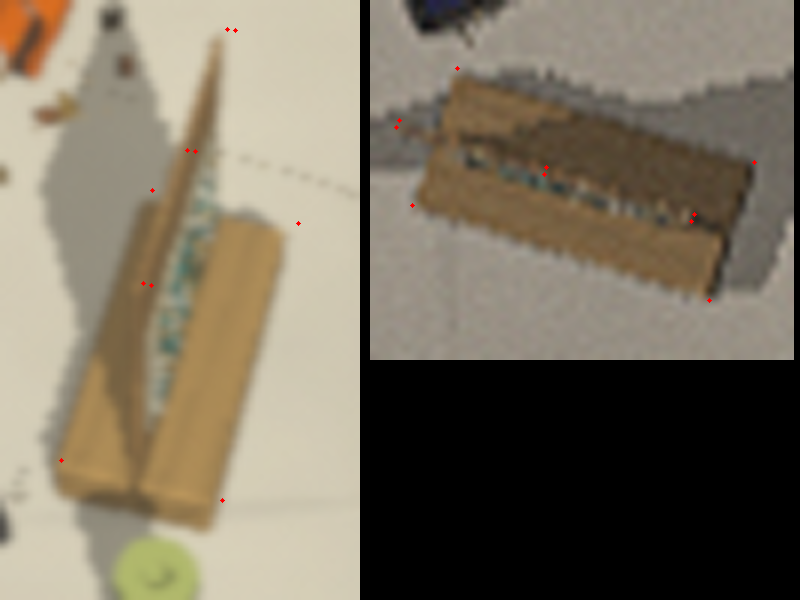

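```bash
cat > board.py <<'E'
from meas import *
def s6(x,y): return np.array([(x+.5)/6-.5+250,(y+.5)/6-.5+220])
def t8(x,y): return np.array([(x-370+.5)/8-.5+168,(y+.5)/8-.5+172])
obs=[(S,s6(150,202),(.03,.065,.022)),(S,s6(285,230),(-.03,.065-.13,.022)),(S,s6(62,465),(.03,.065,.022)),(S,s6(208,505),(-.03,.065,.022)),
]
# side view: near (bottom of image) = +y, left = +x
obs=[(S,s6(150,202),(.03,-.065,.022)),(S,s6(285,230),(-.03,-.065,.022)),(S,s6(60,467),(.03,.065,.022)),(S,s6(210,505),(-.03,.065,.022)),
(S,s6(218,38),(0,-.06,.13)),
(T,t8(458,72),(.03,.065,.022)),(T,t8(752,165),(.03,-.065,.022)),(T,t8(713,295),(-.03,-.065,.022)),(T,t8(415,207),(-.03,.065,.022)),
(T,t8(434,130),(0,.06,.13)),(T,t8(722,232),(0,-.06,.13))]
def W(p,l):
    c,s=np.cos(p[2]),np.sin(p[2]); return np.array([p[0]+c*l[0]-s*l[1],p[1]+s*l[0]+c*l[1],l[2]])
def r(p,o=obs): return np.concatenate([proj(P_,W(p,l))-uv for P_,uv,l in o])
if __name__=='__main__':
  for o in (obs,obs[:5],obs[5:],obs[5:9],obs[:4]):
    f=least_squares(r,[.51,.43,-.33],args=(o,),loss='soft_l1');print(f.x[:2],np.degrees(f.x[2]));
    if o is obs: print(f.fun.reshape(-1,2).round(1))
E
python3 board.py
```

```text
[0.51344861 0.42938779] -18.283477140469934
[[-0.4 -1.6]
 [ 1.5 -1. ]
 [-0.1 -0.5]
 [ 1.8 -0.4]
 [ 1.3 -1.1]
 [-0.4 -0.7]
 [ 0.  -0.9]
 [-0.5  0.1]
 [-0.6 -0.3]
 [-4.8 -1. ]
 [-3.8 -2.4]]
[0.51584125 0.4315788 ] -18.5540468605228
[0.51067183 0.42611037] -18.758059347877982
[0.51193584 0.42820895] -18.203989762172373
[0.51514534 0.43139833] -18.921041505566226
```

Run:
```python
from meas import *
for n,uv in dict(shelfBL=(668,410),shelfTL=(640,128),cloth=(705,345),clothTop=(740,250),jarBR=(580,395),tablecorner=(580,400),cartR=(560,590),upperarmL=(470,440)).items():
    print(n,[onz(T,np.array(uv)/1.5,z).round(3) for z in(0,.2,.4)])
for n,uv in dict(plankR=(540,130),postTop=(540,220),clothLow=(480,118),clothL=(400,85)).items():
    print(n,[onz(S,np.array(uv)/1.5,z).round(3) for z in(0,.2,.4)])
```

```text
shelfBL [array([ 0.232, -0.402]), array([ 0.258, -0.322]), array([ 0.284, -0.242])]
shelfTL [array([ 0.871, -0.372]), array([ 0.815, -0.296]), array([ 0.759, -0.22 ])]
cloth [array([ 0.373, -0.493]), array([ 0.381, -0.401]), array([ 0.389, -0.309])]
clothTop [array([ 0.585, -0.584]), array([ 0.566, -0.481]), array([ 0.546, -0.377])]
jarBR [array([ 0.269, -0.208]), array([ 0.29 , -0.153]), array([ 0.312, -0.098])]
tablecorner [array([ 0.258, -0.207]), array([ 0.281, -0.152]), array([ 0.303, -0.097])]
cartR [array([-0.15 , -0.146]), array([-0.075, -0.099]), array([ 0.   , -0.052])]
upperarmL [array([0.176, 0.04 ]), array([0.209, 0.063]), array([0.242, 0.087])]
plankR [array([ 0.109, -0.499]), array([ 0.228, -0.121]), array([0.347, 0.258])]
postTop [array([ 0.206, -0.086]), array([0.3  , 0.187]), array([0.394, 0.459])]
clothLow [array([ 0.26 , -0.582]), array([ 0.34 , -0.182]), array([0.42 , 0.218])]
clothL [array([ 0.473, -0.823]), array([ 0.499, -0.361]), array([0.524, 0.1  ])]
```

Run:
```python
from meas import *
for a,b in [((186,97),(640,128)),((190,155),(640,128)),((540,150),(668,410)),((540,115),(668,410)),((540,97),(668,410))]:
    X=tri([S,T],[np.array(a)/1.5,np.array(b)/1.5]); print(X.round(3),(proj(S,X)*1.5-a).round(1),(proj(T,X)*1.5-b).round(1))
s=read_state();R=s['eef_rot'];p=s['position']
print('to r.40 z.33',(R.T@(np.array([.115,-.375,.30])-p)*1000).round(0))
```

```text
[ 0.882 -0.275  0.225] [40.3 -1.2] [ -7.5 -36.5]
[ 0.932 -0.347  0.041] [34.9  0. ] [ -5.8 -31.4]
[ 0.194 -0.383  0.016] [-21.6  -3.3] [-4.8 18.4]
[ 0.215 -0.337  0.135] [-20.   -3.1] [-4.5 17.1]
[ 0.225 -0.316  0.189] [-19.3  -3. ] [-4.3 16.5]
to r.40 z.33 [  -7. -232.  -69.]
```

```bash
python3 -m pendant '[-1,-29,-15,0,0,0,0.2, -1,-29,-15,0,0,0,0.2, -1,-29,-15,0,0,0,0.2, -1,-29,-15,0,0,0,0.2, -1,-29,-15,0,0,0,0.2, -1,-29,-15,0,0,0,0.2, -1,-29,-15,0,0,0,0.2, -1,-29,-15,0,0,0,0.2]' 25
cat > to.py <<'E'
import sys
from h import *
# args: list of x y z yaw(deg of tool x axis, tool down) waypoints -> tool-frame shift & rotvec from current/previous
from scipy.spatial.transform import Rotation as Ro
s=read_state();R=s['eef_rot'];p=s['position']
v=list(map(float,sys.argv[1:]))
for i in range(0,len(v),4):
    q=np.array(v[i:i+3]);a=np.radians(v[i+3]);N=np.array([[np.cos(a),np.sin(a),0],[np.sin(a),-np.cos(a),0],[0,0,-1]])
    print((R.T@(q-p)*1000).round(1),np.degrees(Ro.from_matrix(R.T@N).as_rotvec()).round(2)); R=N;p=q
print(s['clock'],s['position'],s['joint_positions'].round(2),s['contact_force'].round(1),s['grip_width'])
E
python3 to.py .21 -.33 .35 18 .3 -.25 .35 18 .37 -.13 .35 10 .41 0.02 .35 -3.7 .59 .0235 .22 -3.7
```

```text
clock: 0.9
position: [0.1141, -0.3744, 0.3514]
eef_rot: [[0.951, 0.311, -0.0], [0.311, -0.951, 0.001], [0.0, -0.001, -1.0]]
contact_force: [0.1, -0.1, 0.8]
grip_width: 0.0684
gripper_force: 0.0
[104.9 -12.4   1.5] [-0.06 -0.01  0.1 ]
[110.3 -48.3   0. ] [0. 0. 0.]
[103.7 -92.5   0. ] [0. 0. 8.]
[  65.4 -140.8    0. ] [ 0.   0.  13.7]
[179.4 -15.1 130. ] [0. 0. 0.]
0.9 [ 0.11413432 -0.37442101  0.35144552] [-1.56  0.05  1.79 -0.    1.3  -0.31] [ 0.1 -0.1  0.8] 0.06836383530636132
```

```bash
python3 -m pendant '[35,-4,0,0,0,0,0.2, 35,-4,0,0,0,0,0.2, 35,-4,0,0,0,0,0.2, 37,-16,0,0,0,0,0.2, 37,-16,0,0,0,0,0.2, 37,-16,0,0,0,0,0.2, 26,-23,0,0,0,2,0.2, 26,-23,0,0,0,2,0.2, 26,-23,0,0,0,2,0.2, 26,-23,0,0,0,2,0.2, 17,-27,0,0,0,2.7,0.2, 17,-27,0,0,0,2.7,0.2, 17,-27,0,0,0,2.7,0.2, 17,-27,0,0,0,2.7,0.2, 17,-27,0,0,0,2.7,0.2]'; python3 to.py .59 .0235 .22 -3.7
```

```text
clock: 2.4
position: [0.451, 0.0065, 0.351]
eef_rot: [[0.998, -0.061, -0.001], [-0.061, -0.998, 0.0], [-0.001, -0.0, -1.0]]
contact_force: [-0.2, -0.4, 0.4]
grip_width: 0.0683
gripper_force: 0.0
[137.8 -25.4 130.9] [-0.    0.05  0.2 ]
2.4 [0.45102716 0.00654868 0.35101932] [-0.23  0.15  1.67 -0.    1.32  1.4 ] [-0.2 -0.4  0.4] 0.06829695547367666
```

```bash
python3 -m pendant '[28,-5,26,0,0,0,0.2, 28,-5,26,0,0,0,0.2, 28,-5,26,0,0,0,0.2, 27,-5,26,0,0,0,0.2, 27,-5,26,0,0,0,0.2, 0,0,0,0,0,0,0.2]'; python3 to.py .59 .0235 .131 -3.7
python3 - <<'E'
from h import *
s=shot('side');t=shot('top')
np.save('s1.npy',s['frame']);np.save('t1.npy',t['frame'])
a=cv2.resize(s['frame'][85:185,205:275,::-1],None,fx=5.5,fy=5.5,interpolation=cv2.INTER_CUBIC)
b=cv2.resize(t['frame'][130:190,262:342,::-1],None,fx=5,fy=5,interpolation=cv2.INTER_CUBIC)
M=np.zeros((600,800,3),np.uint8);M[:550,:385]=a;M[:300,390:790]=b;cv2.imwrite('pics/m3.png',M)
p=read_state()['position'];print(((proj(P(s),p)-[205,85])*5.5),((proj(P(t),p)-[262,130])*5+[390,0]))
E
```

```text
clock: 3.0
position: [0.5908, 0.0223, 0.2164]
eef_rot: [[0.998, -0.059, -0.006], [-0.059, -0.998, 0.001], [-0.006, -0.001, -1.0]]
contact_force: [-1.5, 0.4, -0.2]
grip_width: 0.0685
gripper_force: 0.0
[-0.3 -1.1 85.4] [-0.04  0.37  0.32]
3.0 [0.59079889 0.02225408 0.21636253] [-0.15  0.5   1.53  0.    1.12  1.48] [-1.5  0.4 -0.2] 0.06847202234293852
[199.41847851 132.94677519] [700.98976337 158.37349965]
```

View pics/m3.png

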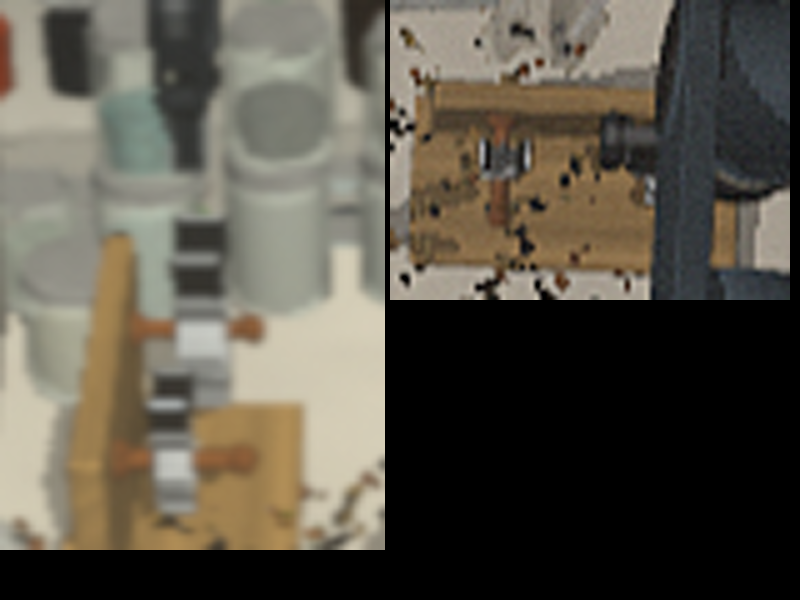

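Run:
```python
from meas import *
s=read_state();p=s['position'];R=s['eef_rot']
f=lambda X:((proj(S,X)-[205,85])*5.5).round(0)
for y in(-.034,-.0487):
  for z in(0,-.008): print(y,z,f(p+R@[0,y,z]))
g=np.array([.59,.0235,.158])
for x in(.585,.59,.595): print(x,f([x,.0455,.158]),f([x,.0015,.158]))
```

```text
-0.034 0 [196. 169.]
-0.034 -0.008 [195. 155.]
-0.0487 0 [194. 185.]
-0.0487 -0.008 [193. 171.]
0.585 [214. 264.] [213. 217.]
0.59 [204. 264.] [203. 217.]
0.595 [194. 265.] [194. 217.]
```

```bash
python3 -m pendant '[0,0,15,0,0,0,0.2, 0,-1,20,0,0,0.3,0.2, 0,0,20,0,0,0,0.2, 0,0,15,0,0,0,0.2, 0,0,7,0,0,0,0.2, 0,0,3,0,0,0,0.2, 0,0,0,0,0,0,0.2, 0,0,0,0,0,0,0.2]'; python3 to.py .59 .0235 .131 -3.7
```

```text
clock: 3.9
position: [0.5909, 0.0227, 0.1425]
eef_rot: [[0.998, -0.065, 0.002], [-0.065, -0.998, -0.0], [0.002, 0.0, -1.0]]
contact_force: [0.1, -0.4, -0.3]
grip_width: 0.068
gripper_force: 0.0
[-1.  -0.7 11.5] [ 0.01 -0.11 -0.01]
3.9 [0.59090827 0.02273268 0.14245797] [-0.15  0.6   1.6   0.    0.94  1.49] [ 0.1 -0.4 -0.3] 0.06803586502254505
```

Aligned with no contact, so I'll descend the rest of the way and close the gripper.

```bash
python3 -m pendant '[0,-1,5,0,0,0,0.2, 0,0,5,0,0,0,0.2, 0,0,1,0,0,0,0.2, 0,0,0,0,0,0,0.35, 0,0,0,0,0,0,0.5, 0,0,0,0,0,0,0.6, 0,0,0,0,0,0,0.7, 0,0,0,0,0,0,1, 0,0,0,0,0,0,1, 0,0,0,0,0,0,1, 0,0,0,0,0,0,1, 0,0,0,0,0,0,1, 0,0,0,0,0,0,1]' 30; python3 to.py .59 .0235 .131 -3.7
python3 - <<'E'
from h import *
s=shot('side');t=shot('top')
a=cv2.resize(s['frame'][85:185,205:275,::-1],None,fx=5.5,fy=5.5,interpolation=cv2.INTER_CUBIC)
b=cv2.resize(t['frame'][130:190,262:342,::-1],None,fx=5,fy=5,interpolation=cv2.INTER_CUBIC)
M=np.zeros((600,800,3),np.uint8);M[:550,:385]=a;M[:300,390:790]=b;cv2.imwrite('pics/m4.png',M)
E
```

```text
clock: 5.2
position: [0.5917, 0.0234, 0.1332]
eef_rot: [[0.998, -0.064, 0.004], [-0.064, -0.998, -0.001], [0.004, 0.001, -1.0]]
contact_force: [-2.6, -0.0, 13.0]
grip_width: 0.0241
gripper_force: 30.5
[-1.7 -0.   2.2] [ 0.06 -0.22  0.01]
5.2 [0.59172875 0.02335268 0.13324567] [-0.15  0.61  1.61 -0.    0.92  1.49] [-2.6 -0.  13. ] 0.0241431296902437
```

View pics/m4.png

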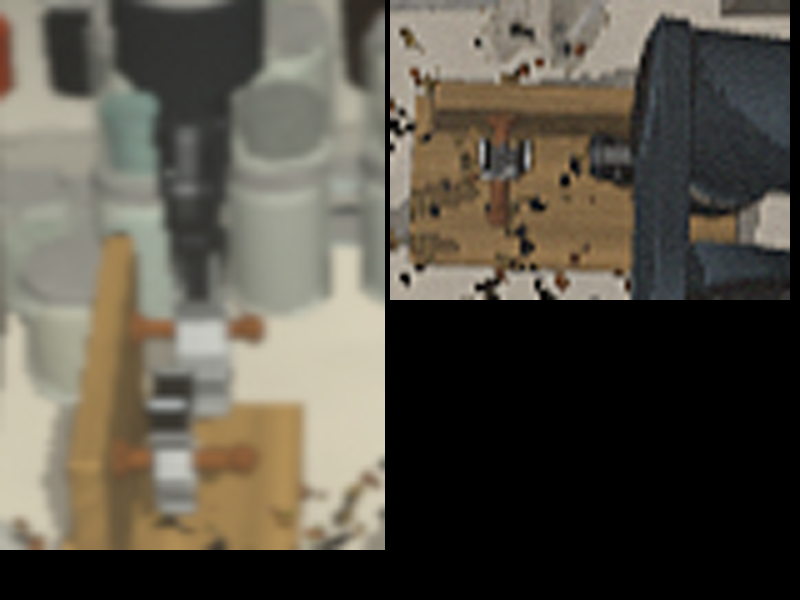

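Gripped at 24 mm with 30 N. The clip presses down on the peg, as expected. I'll lift gently, letting the open jaws pass either side of the peg.

```bash
python3 -m pendant '[0,0,-3,0,0,0,1, 0,0,-3,0,0,0,1, 0,0,-4,0,0,0,1, 0,0,0,0,0,0,1, 0,0,0,0,0,0,1]' 30
```

```text
clock: 5.8
position: [0.5903, 0.0239, 0.1401]
eef_rot: [[0.998, -0.065, -0.0], [-0.065, -0.998, 0.0], [-0.0, -0.0, -1.0]]
contact_force: [0.3, 0.4, -0.4]
grip_width: 0.0246
gripper_force: 29.7
```

```bash
python3 -m pendant '[0,0,-5,0,0,0,1, 0,0,-8,0,0,0,1, 0,0,-8,0,0,0,1, 0,0,-8,0,0,0,1, 0,0,0,0,0,0,1]' 30; python3 -m pendant '[0,0,-8,0,0,0,1, 0,0,-8,0,0,0,1, 0,0,-8,0,0,0,1, 0,0,-15,0,0,0,1, 0,0,-20,0,0,0,1, 0,0,-20,0,0,0,1, 0,0,-20,0,0,0,1, 0,0,-15,0,0,0,1, 0,0,0,0,0,0,1, 0,0,0,0,0,0,1]'
python3 - <<'E'
from h import *
s=shot('side','s5.png')
E
python3 to.py .513 .429 .28 71.5
```

```text
clock: 6.3
position: [0.5916, 0.0237, 0.1711]
eef_rot: [[0.998, -0.065, 0.004], [-0.065, -0.998, -0.001], [0.004, 0.0, -1.0]]
contact_force: [0.3, 0.4, -0.7]
grip_width: 0.0248
gripper_force: 29.7
clock: 7.3
position: [0.5902, 0.0239, 0.2834]
eef_rot: [[0.998, -0.065, 0.0], [-0.065, -0.998, -0.0], [0.0, -0.0, -1.0]]
contact_force: [0.1, 0.6, -0.9]
grip_width: 0.0244
gripper_force: 29.7
[-102.8 -399.3    2.9] [-6.000e-02  6.000e-02 -7.521e+01]
7.35 [0.58981366 0.02392128 0.28267652] [-0.15  0.43  1.46  0.    1.26  1.49] [-0.3 -0.2 -1.7] 0.02421741859033634
```

View pics/s5.png

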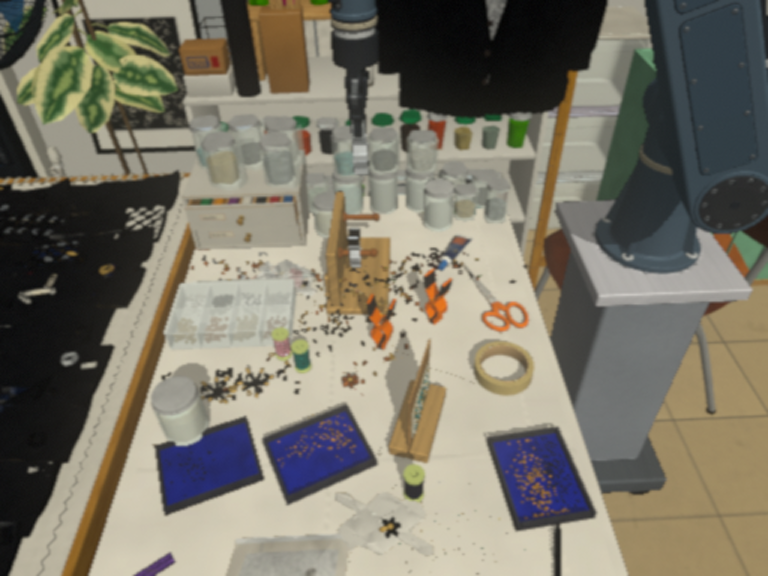

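The clip hangs free in the fingers at about (360,160), the small clip is still on its peg, and the rest looks undisturbed. Next I move over the board and turn.

```bash
python3 -m pendant '[-5,-20,-4,0,0,0,1, -8,-31,-4,0,0,0,1, -8,-31,-4,0,0,0,1, -8,-31,-4,0,0,0,1, -8,-31,0,0,0,0,1, -8,-31,0,0,0,0,1, -8,-31,0,0,0,0,1, -8,-31,0,0,0,0,1, -8,-31,0,0,0,0,1, -8,-31,0,0,0,0,1, -8,-31,0,0,0,0,1, -8,-31,0,0,0,0,1, -6,-25,0,0,0,0,1, -4,-13,0,0,0,0,1, 0,0,0,0,0,0,1]'; python3 -m pendant '[0,0,0,0,0,-5,1, 0,0,0,0,0,-7,1, 0,0,0,0,0,-7,1, 0,0,0,0,0,-7,1, 0,0,0,0,0,-7,1, 0,0,0,0,0,-7,1, 0,0,0,0,0,-7,1, 0,0,0,0,0,-7,1, 0,0,0,0,0,-7,1, 0,0,0,0,0,-7,1, 0,0,0,0,0,-5,1, 0,0,0,0,0,-2,1, 0,0,0,0,0,0,1, 0,0,0,0,0,0,1]'; python3 to.py .513 .429 .28 71.5
python3 - <<'E'
from h import *
s=shot('side');t=shot('top');p=read_state()['position']
np.save('s6.npy',s['frame']);np.save('t6.npy',t['frame']);print(proj(P(s),p),proj(P(t),p))
a=cv2.resize(s['frame'][150:300,240:320,::-1],None,fx=4,fy=4,interpolation=cv2.INTER_CUBIC)
b=cv2.resize(t['frame'][150:240,150:240,::-1],None,fx=5,fy=5,interpolation=cv2.INTER_CUBIC)
M=np.zeros((600,800,3),np.uint8);M[:600,:320]=a;M[:450,330:780]=b;cv2.imwrite('pics/m6.png',M)
E
```

```text
clock: 8.85
position: [0.5123, 0.4298, 0.2979]
eef_rot: [[0.998, -0.062, -0.002], [-0.062, -0.998, -0.001], [-0.002, 0.001, -1.0]]
contact_force: [0.3, 0.4, -0.7]
grip_width: 0.0241
gripper_force: 29.7
clock: 10.25
position: [0.5138, 0.4274, 0.299]
eef_rot: [[0.323, 0.946, -0.001], [0.946, -0.323, -0.001], [-0.001, -0.0, -1.0]]
contact_force: [-0.1, 0.0, 0.1]
grip_width: 0.0243
gripper_force: 29.7
[ 1.3 -1.2 19. ] [-0.02  0.06 -0.33]
10.25 [0.51375609 0.42739437 0.29902152] [ 0.53  0.53  1.23 -0.    1.38  0.86] [-0.1  0.   0.1] 0.024318435043151652
[282.65672699 183.97190001] [180.64348266 189.18712844]
```

View pics/m6.png

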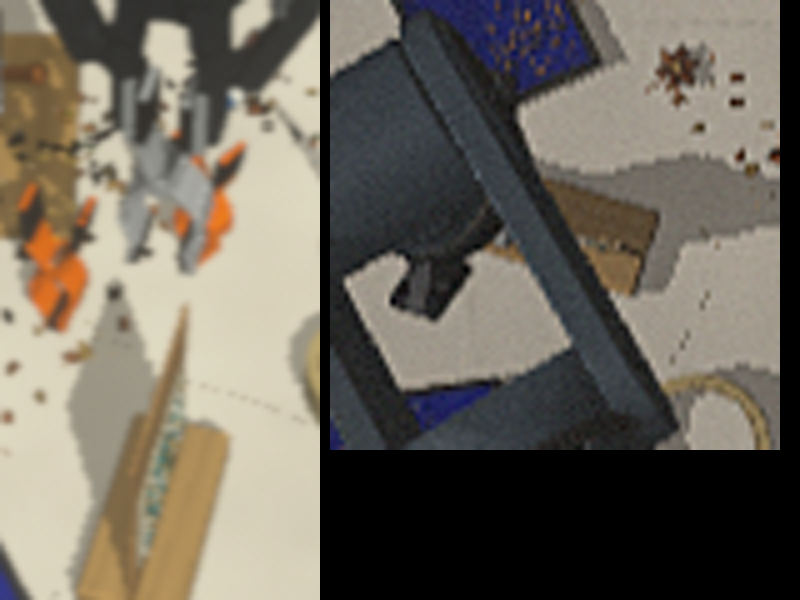

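The side crop shows the clip with open jaw tips at (135,258) and (190,270), above the board's far end at (185,305). The top view is hidden by the arm. I'll descend to just above the edge and compare directly there.

```bash
python3 -m pendant '[0,-1,10,0,0,0,1, 0,0,15,0,0,0,1, 0,0,15,0,0,0,1, 0,0,15,0,0,0,1, 0,0,10,0,0,0,1, 0,0,4,0,0,0,1, 0,0,0,0,0,0,1, 0,0,0,0,0,0,1, 0,0,0,0,0,0,1]'
python3 - <<'E'
from h import *
s=shot('side');st=read_state();p=st['position'];R=st['eef_rot'];Q=P(s)
o=np.array([248,190]);f=7
a=cv2.resize(s['frame'][190:275,248:328,::-1],None,fx=f,fy=f,interpolation=cv2.INTER_CUBIC)
g=lambda X:((proj(Q,X)-o+.5)*f-.5).round(0)
# predicted jaw tip corners on near (+tool x = +board y) side
for d in(.074,.077,.080):
  print(d,[g(p+R@[x,y,d]) for x in(.013,-.013) for y in(-.010,.010)])
print('pivot near',[g(p+R@[.013,0,d]) for d in(.020,.023,.026)])
for c in((.5134,.4294),(.5155,.4316)):
  th=np.radians(-18.5);Y=np.array([-np.sin(th),np.cos(th),0]);print('edge',[g(np.array([*c,.13])+k*Y) for k in(-.06,0,.06)])
cv2.imwrite('pics/m7.png',a)
E
python3 to.py .5134 .429 .187 71.5
```

```text
clock: 11.25
position: [0.513, 0.4293, 0.2313]
eef_rot: [[0.321, 0.947, 0.002], [0.947, -0.321, 0.001], [0.001, 0.001, -1.0]]
contact_force: [0.5, 0.1, -1.6]
grip_width: 0.0244
gripper_force: 29.7
0.074 [array([259., 367.]), array([193., 353.]), array([280., 303.]), array([215., 289.])]
0.077 [array([259., 374.]), array([192., 360.]), array([280., 309.]), array([214., 296.])]
0.08 [array([259., 381.]), array([192., 367.]), array([279., 316.]), array([214., 303.])]
pivot near [array([230., 232.]), array([230., 239.]), array([229., 247.])]
edge [array([279., 247.]), array([233., 388.]), array([183., 545.])]
edge [array([273., 252.]), array([227., 394.]), array([177., 552.])]
[-0.1  0.5 44.2] [ 0.06 -0.07 -0.2 ]
11.3 [0.51290678 0.4292608  0.23121872] [ 0.53  0.59  1.32 -0.    1.24  0.86] [-0.7 -0.3 -0.9] 0.024475883978541547
```

View pics/m7.png

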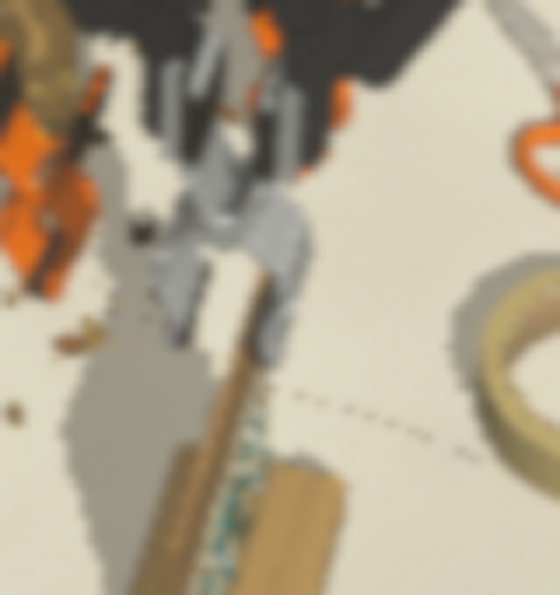

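Run:
```python
from h import *
im=np.load('side0.npy').astype(int)
for v in range(226,256,4): print(v,(v-190+.5)*7,'cols 268..292',[ '%d/%d'%(im[v,u].sum()//3, im[v,u,0]-im[v,u,2]) for u in range(268,293)])
```

```text
226 255.5 cols 268..292 ['135/21', '136/22', '139/22', '147/24', '171/26', '192/29', '200/30', '201/30', '200/30', '201/30', '201/30', '201/30', '201/30', '201/31', '201/30', '200/30', '192/32', '176/40', '168/46', '183/38', '197/32', '201/29', '200/30', '200/30', '199/30']
230 283.5 cols 268..292 ['133/21', '109/21', '86/33', '93/39', '122/30', '153/26', '181/28', '198/31', '202/31', '202/30', '202/30', '203/29', '203/29', '202/29', '202/29', '193/34', '165/47', '134/61', '141/48', '176/36', '196/31', '200/30', '200/30', '201/29', '200/30']
234 311.5 cols 268..292 ['136/22', '137/22', '139/22', '141/21', '141/22', '141/22', '149/22', '173/25', '194/29', '202/30', '203/30', '203/30', '203/31', '200/31', '183/36', '149/48', '116/58', '112/51', '148/40', '183/33', '198/30', '200/30', '201/29', '201/29', '200/29']
238 339.5 cols 268..292 ['140/27', '141/22', '140/22', '141/22', '141/22', '142/23', '142/23', '152/24', '179/27', '198/30', '204/31', '204/31', '198/33', '173/42', '136/56', '108/61', '98/54', '115/45', '161/35', '193/30', '201/30', '202/30', '202/30', '201/30', '201/30']
242
[... 392 characters left out ...]
3', '133/31', '126/51', '113/62', '100/58', '101/49', '117/40', '129/37', '141/39', '168/36', '192/31', '201/31', '197/31', '185/30', '186/30', '196/30']
250 423.5 cols 268..292 ['140/21', '140/21', '140/21', '140/21', '140/22', '141/21', '141/22', '141/21', '138/24', '128/35', '119/58', '109/65', '98/57', '104/47', '126/35', '134/23', '135/14', '147/20', '177/28', '196/30', '201/30', '201/30', '201/29', '201/29', '201/29']
254 451.5 cols 268..292 ['139/20', '140/21', '140/21', '138/21', '129/24', '113/33', '101/43', '100/48', '109/57', '113/66', '105/62', '96/53', '104/48', '122/38', '124/20', '128/6', '137/13', '140/17', '152/19', '175/25', '188/29', '186/29', '178/26', '179/27', '188/28']
```

Run:
```python
from h import *
im=shot('side')['frame'].astype(int); o=np.load('side0.npy').astype(int)
for v in range(226,246,2):
    d=np.abs(im[v]-o[v]).sum(1); print(v,(v-190+.5)*7,' '.join('%3d'%x for x in d[268:292]))
```

```text
226 255.5  15  21  41  33  58 137 157 149 110  64  28  25  21   7  11  48  74  45  44  50  91 122 159 162
228 269.5  15   8  17  25  19  75 138 165 202 214  98   3  27  28  26  26  20  24  43  54  93 144 174 136
230 283.5  33  94 162 159  90  22  93 164 227 185  58  13  25  27  26  18  11  50 127 156 156 165 144  63
232 297.5  20  31  91 128  88  25  77 200 227 104   5  24  27  23  23   7  41  96 162 199 187 149  82  15
234 311.5  20  16  15   9  18  24  37 140  92   5  23  26  27  26  16  18  56  94 166 182 136  90  32  13
236 325.5  16  17  14   4  26  41  91  81   7  23  23  24  25  21  16  46  53  53  80 143 166  98  11  23
238 339.5  19  14   4  26  61 127 139  50  13  28  27  27  24   9  34  60  50  39  70 148 121  37  14  27
240 353.5  21  18  18  10   4   8   6   9  21  23  28  25  24  12   7  31  47  48  87 124  85  12  20  28
242 367.5  19  19  19  22  19  19  19  21  20  19  26  27  23  18  10   3  14  47  93  85  26  17  28  28
244 381.5  19  21  19  21  16  18  21  19  18  22  20  17  15  10  12  13  17  19  23  27  26  27  27  27
```

Compared in one view, the jaw mid-gap sits about 1.7 mm to the -x side of the edge, with tips about 30 mm above it. I'll shift tool y by +1.5 mm and lower the clip.

```bash
python3 -m pendant '[0,1.5,0,0,0,-0.2,1, 0,0,8,0,0,0,1, 0,0,8,0,0,0,1, 0,0,7,0,0,0,1, 0,0,5,0,0,0,1, 0,0,0,0,0,0,1, 0,0,0,0,0,0,1]'; python3 -m pendant '[0,0,5,0,0,0,1, 0,0,5,0,0,0,1, 0,0,5,0,0,0,1, 0,0,4,0,0,0,1, 0,0,2,0,0,0,1, 0,0,0,0,0,0,1, 0,0,0,0,0,0,1, 0,0,0,0,0,0,1]'
python3 - <<'E'
from h import *
s=shot('side');o=np.load('side0.npy').astype(int);np.save('s8.npy',s['frame'])
a=cv2.resize(s['frame'][205:275,248:318,::-1],None,fx=8,fy=8,interpolation=cv2.INTER_CUBIC)
cv2.imwrite('pics/m8.png',a);st=read_state();print(st['position'],st['contact_force'],st['wrist_torque'],st['grip_width'])
E
```

```text
clock: 12.05
position: [0.5139, 0.4285, 0.2021]
eef_rot: [[0.317, 0.948, -0.0], [0.948, -0.317, -0.0], [-0.0, -0.0, -1.0]]
contact_force: [-0.5, -0.2, 1.0]
grip_width: 0.0245
gripper_force: 29.7
clock: 12.85
position: [0.5141, 0.4286, 0.1816]
eef_rot: [[0.317, 0.948, 0.0], [0.948, -0.317, 0.0], [0.0, 0.0, -1.0]]
contact_force: [-0.2, -0.2, -0.5]
grip_width: 0.0242
gripper_force: 29.7
[0.51408747 0.42861345 0.18162777] [ 0.46735579 -0.11147305 -0.69275982] [-0.00144038 -0.02938908  0.00150682] 0.02439757336702353
```

View pics/m8.png

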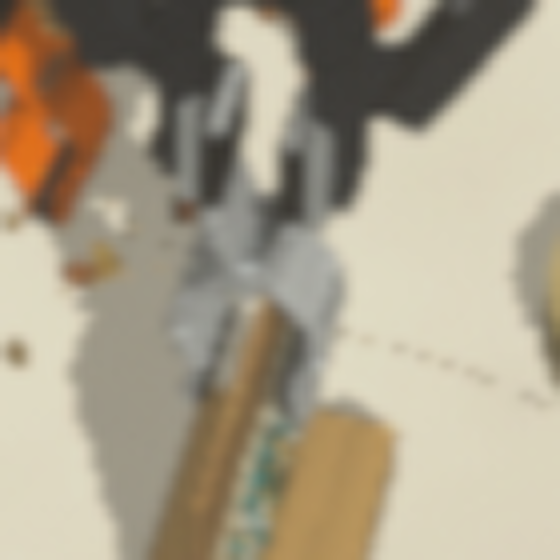

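The jaws straddle the board: left tip behind it at (205,395), right tip in front at (300,412), with a visible gap. Contact force is only noise. Tips work out at 19–27 mm below the edge, and the clip is still squeezed with 30 N, so I'm handing in.

```bash
python3 -c "
from workcell import bot
print(bot.finish_job())"
```

```text
the job is handed in; nothing more can be done
None
```

I handed the job in with the larger clip held squeezed open over the middle of the board's top edge: one jaw each side, tips an estimated 19–27 mm below the edge, and no contact with the board detected; no result came back.

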